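Fit the gel comb, then press the casting tray against its gasket and hold

TASK

First take the wide comb (the one whose bar spans the tray) from the comb rack, set it fully home, upright, in the two notches of the white casting tray and let go of it. Then push on the tray's closed end so that its open end slides gently against the sprung rubber gasket of the casting stand, pressing it with a steady force of about 8 newtons while a colleague tightens the clamps. Keep that push steady for a few seconds and finish while still pressing: do not let go or back off, do not touch the comb then, and leave the narrow comb and everything else on the bench where it is.

Things in the scene. Friction and masses are not known exactly. Their poses are not given: they have to be found in the camera images.
- caster: Grey casting stand, fixed: base 215 x 130 x 10 mm; the tray slides on its top between two rails (8 mm high, 104 mm apart) along its x. Origin on the bench, mid-width; the base reaches from -95 to +120 mm in x. x points from the open near end towards the gasket, z up. Gasket plate and end block at the +x end, up to 41 mm above the bench.
- gasket_face (a point): Middle of the face of the black rubber gasket plate (116 mm wide, 26 mm high) that the tray's open end is pressed against, 25 mm above the bench. At rest 60 mm from the stand's origin along the stand's x; it moves with the plate.
- gasket (a joint): Travel of the spring-backed gasket plate along the stand's x, m: 0 at rest, grows as the tray presses it. The spring gives 0.8 N per mm from the first contact (8 N at 0.010), so 5 to 12 N is about 0.006 to 0.015; the plate comes to its end block at 0.030.
- tray: White casting tray, loose in the stand's guides (slides easily), about 0.25 kg: 100 mm along its x, 100 mm wide, side walls (8 mm thick) and the closed -x end wall 35 mm high, floor 5 mm, open at +x towards the gasket. Origin at the centre of its underside; x axis along the stand's x, z up. At the start its open end is 15 to 35 mm short of the gasket.
- tray_notches (a point): Midway between the tray's two notches, at notch-bottom height (17 mm above the tray's underside, 20 mm to +x of its middle). One notch in each side wall: 6.5 mm wide along the tray's x, 18 mm deep, 45 degree lead-ins widening to 14.5 mm at the top. The comb bar rests on the notch bottoms, across the tray (along its y).
- tray_end (a point): Middle of the outer face of the tray's closed end (100 mm wide over all; end wall 84 mm), 18 mm above the tray's underside: where to push, towards the tray's +x.
- comb_grip (a point): Wide comb, black, 35 g, upright in the rack: centre of its grip plate (10 mm thick in x, 40 wide in y, 34 high). Below it the bar: 110 mm wide, 5 thick, 22 high, underside 39 mm below this point; then teeth, 60 mm wide, 4 thick, to 49 mm below this point. z up. Home in the tray this point is 39 mm above the notch bottoms; either way round will do.
- narrow_comb_grip (a point): The narrow comb, black: like the wide one with the same grip plate, but its bar is only 74 mm wide (it would fall between the tray's walls). It stands in the rack's other place and is not wanted. Same point and axes.
- rack: Blue comb rack, fixed, 130 x 120 x 20 mm, origin under its centre. Its two slots run along its y, 40 mm either side of the centre in its x; the combs' bars rest on its top, teeth in the slots. Which comb is in which slot varies.
- vial: Bystander: small amber bottle, 40 mm diameter, 75 mm high, origin under its centre.
- dish: Bystander: closed clear dish, 63 mm diameter, 16 mm high, origin under its centre.
- beaker: Bystander: small glass beaker, 56 mm diameter, 65 mm high, origin under its centre.
- freezer_box: Bystander: square box with a white lid, 68 x 68 x 43 mm, origin under its centre.
- pipette: Bystander: pipette lying along its x, 250 mm long, 28 mm high, origin under its middle.
Not all that is in view belongs to the job. What is shaped like the part that bears comb_grip but pink is not meant. What is shaped like the tray but pink is not meant.

How it is judged:
By the outcome, as a careful person would: the job done as asked, in the order asked, and still so for the second after the job is handed in, while the arm keeps its last pose, push and grip.
It also fails if it takes over 58 s, if anything falls off the work surface, if the arm or the gripper's body presses on something with over 40 N, if the wrist force passes 120 N, or if a joint passes its speed limit or range.

ROBOT

A 7-joint arm with a two-finger parallel gripper is mounted at the origin on the work surface. World frame = base frame: x ahead of the robot, y to its left, z up, the work surface at z = 0. Lengths are in m, angles in rad, forces in N, time in s.
With the tool pointing down it reaches from about 0.35 to 0.9 m from the base axis. Payload 19.9 kg.
Tool frame: the origin (TCP) lies where the fingers leave the gripper's body, on its centre line; the fingertips stand 97 mm ahead of it and the grasp point (between the pads) lies 78 mm ahead of it (arm.grip_point_offset is the distance from the TCP to the grasp point, in m); z points along the fingers, y is the line along which they close (so a half turn about z gives the same grasp; the last joint's range is limited). The gripper opens to 94 mm and grips with 3 to 60 N. Pads are 16 mm wide; open, the fingers measure 119 mm over their backs; the gripper's body (75 mm by 177 mm) begins 78 mm behind the grasp point.
Start: joints at [-1.181, 0.417, -0.01, 1.614, 0.005, 1.111, -0.053], TCP at [0.262, 0.568, 0.303] pointing down, gripper open.
Joint ranges: [-2.81, 2.81], [-0.39, 2.02], [-1.27, 1.25], [0.06, 2.57], [-1.19, 4.33], [0.19, 2], [-2.82, 2.82]. Speed limits (rad/s): [1.89, 1.89, 2.39, 2.39, 3.01, 3.01, 3.01].

INTERFACE

Orientations are given as a unit quaternion [x, y, z, w].
In Python, from workcell import arm, cams, job gives the robot as it stands. The module is installed in compiled form; this text tells all that it offers.
- The arm moves only by the shell command python3 -m pendant 'ROWS' [OPENING] [FORCE]. ROWS is JSON, one flat list of numbers, 6 for each row, row after row: the shift along the world's x, y, z each as a share of 0.05 m, from -1 to 1, then the turn, a rotation vector about the world's x, y, z each as a share of 0.1 rad, from -1 to 1. A call has 1 to 8 rows; each row shifts and turns the commanded pose from where the row before left it; what a row does not reach is not made up. A row lasts 1/8 s, in which the tool goes at most 62.5 mm and 10.7 degrees, less where a joint would pass 70% of its speed; a pose out of reach is approached as far as the arm can. A call with a number of a shift or a turn outside -1 to 1 is refused whole. A call with a gripper value outside its range is refused whole. OPENING is the opening in per cent of the stroke, from 0 (shut) to 100 (fully open), set as the call begins (- or left out, the last holds). The fingers move at their own pace and stop on an object; FORCE is the grip in N (left out, the last holds). Time passes only in rows, so rows that do not move let the fingers close. It gives the time, the measured TCP pose, the force, the opening and the grip force at its end, in the units of the state.
- arm.state(): the state, without advancing time (a new reading comes with each control period).
- cams.read_camera(name): name is "scene" or "top" or "wrist"; returns a dict with "frame" (420x560x3 uint8, blue, green, red), "range_z" (420x560 float32, m along the optical axis (not along the pixel's ray), 0 where there is no reading), "fx", "fy", "cx", "cy" (pixels), "world_to_cam" (4x4, takes a point from world to camera coordinates). Camera axes: x right, y up, looking along -z (the intrinsics and any distortion apply to the point x, -y, -z); pixel columns grow to the right and rows downward; lengths in m; the calibration is good to about 2 mm. A picture is of the moment at which its call begins.
- job.hand_in(): hands the job in; it is judged then, once.
The state is a dict: "t": time; "q": joint angles; "joint_velocities": joint speeds; "joint_efforts": joint torques, N m; "tcp_pos": TCP position; "ee_rot": TCP orientation; "wrist_force": force on the tool from outside, world axes, zero at the start; "wrist_torque": the same for the moment, N m; "grip_width": opening from 0.0 (shut) to 1.0 (fully open); "grip_force": force on a finger pad.
Only numpy, scipy, OpenCV 4.12 (cv2) and the standard library are available. Lean on these libraries where they do the work, as an engineer would, in place of code of your own. Each camera call takes 0.05 s, during which the arm holds its last target. There are 200 camera calls.

## Working session

There is one attempt and no reset: what is moved stays moved. The work goes in short steps, Python scripts to look and compute and a shell command to move; the robot and the scene stay as the last step left them, time stands still between calls to the robot, and variables do not carry over. Pictures are saved under pics/ and viewed, at most 10 in all, crops included, and the job is handed in when it is done.

```bash
mkdir -p pics
cat > h.py <<'E'
import numpy as np, cv2
from workcell import arm, cams, job
def snap(n,f):
    c=cams.read_camera(n); cv2.imwrite('pics/'+f+'.png',c['frame'])
    np.savez('pics/'+f+'.npz',**{k:np.array(v) for k,v in c.items()}); return c
def load(f): return np.load('pics/'+f+'.npz')
def pw(c,u,v,z=None):
    # world point from pixel by depth (or plane of height z)
    T=np.linalg.inv(c['world_to_cam']); d=np.array([(u-c['cx'])/c['fx'],-(v-c['cy'])/c['fy'],-1.])
    R=T[:3,:3]@d; o=T[:3,3]
    r=float(c['range_z'][int(round(v)),int(round(u))]) if z is None else (z-o[2])/R[2]
    return o+r*R
def cloud(c):
    T=np.linalg.inv(c['world_to_cam']); v,u=np.mgrid[:420,:560]; r=c['range_z']
    P=np.stack([(u-c['cx'])/c['fx']*r,-(v-c['cy'])/c['fy']*r,-r],-1)
    return P@T[:3,:3].T+T[:3,3]
E
python3 - <<'E'
from h import *
a=snap('top','top0');b=snap('scene','sc0')
print([k for k in a], arm.state())
cv2.imwrite('pics/both.png',cv2.resize(a['frame'],(800,600)))
E
```

```text
['frame', 'range_z', 'fx', 'fy', 'cx', 'cy', 'world_to_cam'] {'t': 0.1, 'q': array([-1.18048229,  0.41790315, -0.01029783,  1.61409392,  0.00471959,
        1.11068874, -0.0530104 ]), 'joint_velocities': array([ 6.31622219e-04, -1.56871622e-03, -1.17411441e-06, -1.12821024e-03,
        7.19738545e-05, -2.72896693e-04,  1.67667971e-03]), 'joint_efforts': array([ 8.64895246e-04, -8.52593207e+01,  6.39107153e-01, -4.26703620e+01,
       -4.90196259e-02,  1.63171208e-02,  5.50633740e-05]), 'tcp_pos': array([0.26148955, 0.56742326, 0.30210319]), 'ee_rot': array([ 2.14232720e-01,  9.76782501e-01, -5.31331851e-04, -6.33722029e-05]), 'wrist_force': array([ 0.17922074, -0.17302465,  0.38527454]), 'wrist_torque': array([-0.00819912, -0.06294242, -0.028979  ]), 'grip_force': 0.0, 'grip_width': 1.0016986464044932}
```

View pics/both.png

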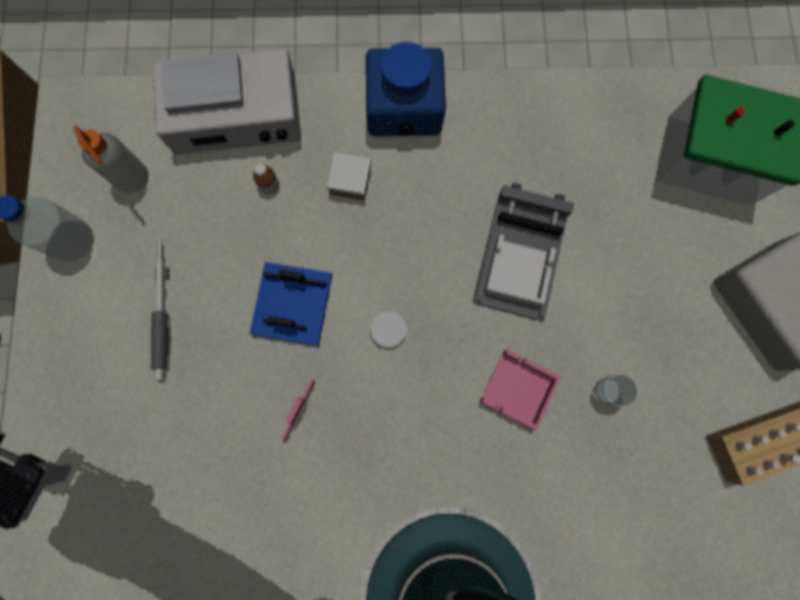

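View pics/sc0.png

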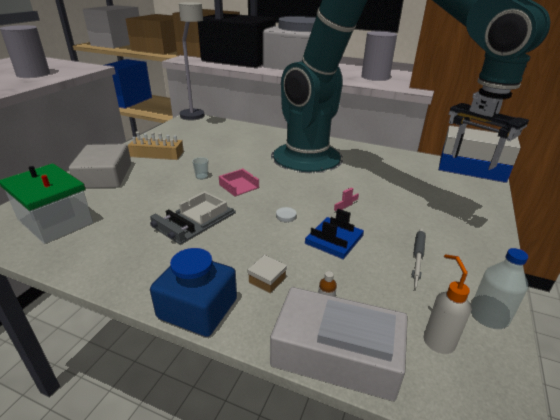

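The top view (800x600) shows three comb-like things: a dark one with a long bar at (295,279), a dark one with a short bar at (285,323), and a pink decoy at (298,408). The tray-like things are the white one in the grey stand at (520,270) and a pink decoy at (520,390). I choose the (295,279) comb and the white tray, and I'll check them in a close crop.

Run:
```python
from h import *
c=load('top0'); P=cloud(c); f=c['frame'].astype(int)
print(c['fx'],np.linalg.inv(c['world_to_cam'])[:3,3])
a=cv2.resize(c['frame'][178:248,168:238],(560,560)[:2],interpolation=cv2.INTER_CUBIC)
b=cv2.resize(c['frame'][125:225,325:405],(448,560),interpolation=cv2.INTER_CUBIC)
o=np.hstack([a,b]); o=cv2.resize(o,(800,444)); cv2.imwrite('pics/crop1.png',o)
def rep(n,m):
    p=P[m]; (cx,cy),(w,h),an=cv2.minAreaRect(p[:,:2].astype(np.float32)); print(n,m.sum(),'mean',p.mean(0).round(4),'rect',round(cx,4),round(cy,4),round(w,4),round(h,4),round(an,1),'z',p[:,2].min().round(4),p[:,2].max().round(4))
V,U=np.mgrid[:420,:560]
dark=f.max(-1)<60
box=lambda u0,u1,v0,v1:(U>=u0)&(U<=u1)&(V>=v0)&(V<=v1)
for n,B in dict(wide=box(178,236,182,208),narrow=box(175,225,214,236)).items():
    m=B&(P[...,2]>.028)&(P[...,2]<.12); rep(n,m)
    rep(n+' top',B&(P[...,2]>.065)&(P[...,2]<.12)); rep(n+' bar',B&(P[...,2]>.03)&(P[...,2]<.055))
blue=box(170,236,180,245)&(f[...,0]>100)&(f[...,2]<70); rep('rack',blue)
st=box(325,405,125,225)
rep('stand+',st&(P[...,2]>.007)&(P[...,2]<.06))
w=st&(f.min(-1)>150)&(P[...,2]>.005); rep('tray white',w)
rep('tray walls',w&(P[...,2]>.036)); rep('block',box(325,405,125,165)&(P[...,2]>.03)&(P[...,2]<.06))
```

```text
396.0983001141711 [0.32092218 0.09422411 0.99304624]
wide 210 mean [0.5323 0.2497 0.0575] rect 0.5336 0.2502 0.1089 0.0107 80.5 z 0.0284 0.0822
wide top 89 mean [0.5331 0.2503 0.0756] rect 0.5337 0.2507 0.04 0.0106 80.5 z 0.0653 0.0822
wide bar 94 mean [0.5319 0.2479 0.0432] rect 0.5326 0.2504 0.1089 0.0085 79.8 z 0.0306 0.055
narrow 139 mean [0.4542 0.2636 0.064 ] rect 0.4555 0.2668 0.0739 0.0099 79.0 z 0.0281 0.0821
narrow top 83 mean [0.4551 0.266  0.0761] rect 0.4556 0.267 0.0397 0.0097 79.0 z 0.066 0.0821
narrow bar 42 mean [0.4536 0.2607 0.0431] rect 0.4544 0.267 0.074 0.0084 81.4 z 0.0318 0.0512
rack 1682 mean [0.4893 0.2586 0.0241] rect 0.4586 0.1911 0.2987 0.1553 62.6 z 0.0154 0.993
stand+ 4381 mean [ 0.5775 -0.1509  0.0224] rect 0.5792 -0.1579 0.1871 0.2443 87.6 z 0.0071 0.0504
tray white 126 mean [ 0.5334 -0.1163  0.0356] rect 0.4351 -0.05 0.0889 0.357 52.3 z 0.012 0.993
tray walls 20 mean [ 0.5131 -0.0785  0.1403] rect 0.4364 -0.0307 0.0567 0.3355 52.3 z 0.0429 0.993
block 796 mean [ 0.6527 -0.1745  0.0395] rect 0.6441 -0.1756 0.1286 0.1058 83.7 z 0.0301 0.0476
```

View pics/crop1.png

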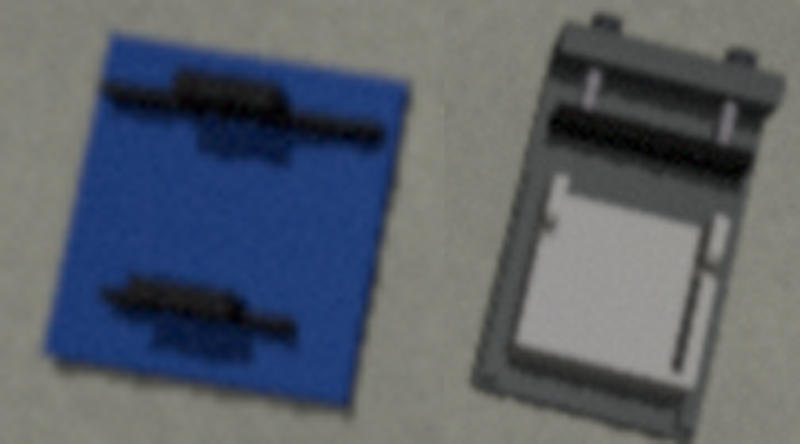

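The crop confirms the choice. The comb at crop (240,100) has a 109 mm bar and is black, so it is the wide one. The narrow one at (200,300) measures 74 mm. The tray's notches are near (548,222) and (708,265), opening towards the gasket at the top. I'm moving above the wide comb.

```bash
python3 -m pendant '[0.389,-0.453,-0.089,0,0,-0.933,0.389,-0.453,-0.089,0,0,-0.933,0.389,-0.453,-0.089,0,0,-0.933,0.389,-0.453,-0.089,0,0,-0.933,0.389,-0.453,-0.089,0,0,-0.933,0.389,-0.453,-0.089,0,0,-0.933,0.389,-0.453,-0.089,0,0,-0.933]' 100 20
python3 -m pendant '[0.389,-0.453,-0.089,0,0,-0.933,0.389,-0.453,-0.089,0,0,-0.933,0.389,-0.453,-0.089,0,0,-0.933,0.389,-0.453,-0.089,0,0,-0.933,0.389,-0.453,-0.089,0,0,-0.933,0.389,-0.453,-0.089,0,0,-0.933,0.389,-0.453,-0.089,0,0,-0.933,0,0,0,0,0,0]'
python3 - <<'E'
from h import *
c=snap('wrist','w1'); s=arm.state(); print(s['q'].round(3))
T=np.linalg.inv(c['world_to_cam']); print(T.round(3), c['fx'])
P=cloud(c); z=P[...,2]
from scipy.spatial.transform import Rotation as R
print(R.from_quat(s['ee_rot']).as_matrix().round(4), s['tcp_pos'])
near=(np.hypot(P[...,0]-.5337,P[...,1]-.2506)<.075)&(c['range_z']>0)
for lo,hi in((.063,.1),(.03,.05)):
    p=P[near&(z>lo)&(z<hi)]; print(len(p),p.mean(0) if len(p) else '',cv2.minAreaRect(p[:,:2].astype(np.float32)) if len(p)>5 else '', p[:,2].max() if len(p) else '')
E
```

```text
t: 0.98
tcp_pos: [0.399, 0.4075, 0.2712]
ee_rot: [0.519, 0.855, -0.0, 0.0]
wrist_force: [-0.2, 0.5, -0.0]
grip_width: 1.0
grip_force: 0.0
t: 1.98
tcp_pos: [0.5356, 0.2478, 0.2398]
ee_rot: [0.766, 0.643, -0.0, 0.0]
wrist_force: [-1.2, -0.8, 0.5]
grip_width: 1.002
grip_force: 0.0
[-0.777  0.442  0.373  1.774 -0.19   0.962 -0.498]
[[ 0.985  0.165  0.049  0.55 ]
 [-0.172  0.947  0.272  0.327]
 [-0.001 -0.276  0.961  0.321]
 [ 0.     0.     0.     1.   ]] 332.85166527423837
[[ 1.696e-01  9.855e-01 -3.000e-04]
 [ 9.855e-01 -1.696e-01 -6.000e-04]
 [-6.000e-04 -2.000e-04 -1.000e+00]] [0.53468029 0.24931741 0.23994002]
684 [0.5317252  0.25178764 0.07518852] ((0.531369686126709, 0.2503680884838104), (0.04011257737874985, 0.009511482901871204), 80.08919525146484) 0.0779386665118457
412 [0.5331365  0.26066165 0.04191618] ((0.5319021344184875, 0.25008508563041687), (0.10996365547180176, 0.009382376447319984), 81.66102600097656) 0.049385929570616494
```

View pics/w1.png

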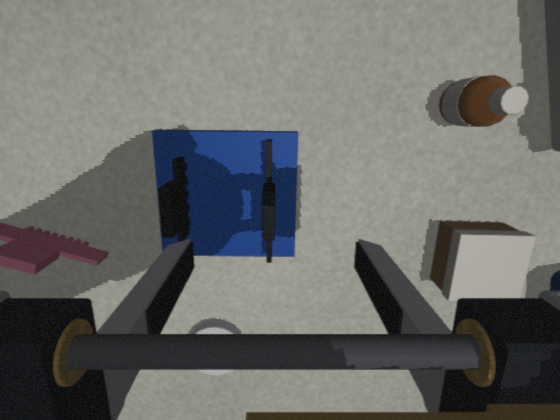

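In the wrist view the wide comb is at (268,200), between the fingers, and the narrow one is at (180,197). I'm going down and gripping.

```bash
python3 -m pendant '[-0.048,0.022,-0.4,0,0,0,0,0,-0.4,0,0,0,0,0,-0.4,0,0,0,0,0,-0.4,0,0,0,0,0,-0.4,0,0,0,0,0,0,0,0,0]'
python3 -m pendant '[0,0,0,0,0,0,0,0,0,0,0,0,0,0,0,0,0,0,0,0,0,0,0,0,0,0,0,0,0,0,0,0,0,0,0,0,0,0,0,0,0,0,0,0,0,0,0,0]' 0 20
```

```text
t: 2.78
tcp_pos: [0.5308, 0.2514, 0.1388]
ee_rot: [0.764, 0.646, -0.001, -0.0]
wrist_force: [-0.2, 0.2, 0.4]
grip_width: 0.999
grip_force: 0.0
t: 3.78
tcp_pos: [0.5315, 0.2516, 0.1403]
ee_rot: [0.764, 0.646, -0.0, -0.0]
wrist_force: [1.0, 0.6, 0.3]
grip_width: 0.183
grip_force: 0.0
```

```bash
python3 -m pendant '[0,0,0,0,0,0,0,0,0,0,0,0,0,0,0,0,0,0,0,0,0,0,0,0]'
python3 -m pendant '[0,0,0.3,0,0,0,0,0,0.5,0,0,0,0,0,0.5,0,0,0,0,0,0.5,0,0,0,0,0,0.5,0,0,0]'
```

```text
t: 4.28
tcp_pos: [0.5314, 0.2516, 0.1403]
ee_rot: [0.764, 0.646, -0.0, -0.0]
wrist_force: [-0.1, -0.7, 0.1]
grip_width: 0.105
grip_force: 20.0
t: 4.9
tcp_pos: [0.5315, 0.2515, 0.2573]
ee_rot: [0.764, 0.646, 0.0, 0.0]
wrist_force: [0.8, 0.1, -0.6]
grip_width: 0.108
grip_force: 20.0
```

Run:
```python
from h import *
c=load('top0')
g=lambda X,Y,z:pw(c,325+(X-444)/4.444,125+Y/4.444,z)[:2].round(4)
for n,X,Y,z in(('base LL',473,385,.01),('base LR',690,440,.01),('notchL',548,222,.045),('notchR',710,266,.045),('wall L front',562,178,.045),('wall R front',722,217,.045),('endwall R',693,388,.045),('gask L',553,125,.038),('gask R',746,160,.038)): print(n,g(X,Y,z))
```

```text
base LL [ 0.4881 -0.0619]
base LR [ 0.4538 -0.1828]
notchL [ 0.5733 -0.1031]
notchR [ 0.5461 -0.1916]
wall L front [ 0.5986 -0.1125]
wall R front [ 0.5741 -0.2006]
endwall R [ 0.4777 -0.1768]
gask L [ 0.6321 -0.1109]
gask R [ 0.609  -0.2191]
```

```bash
python3 -m pendant '[0.139,-0.756,0,0,0,-0.129,0.139,-0.756,0,0,0,-0.129,0.139,-0.756,0,0,0,-0.129,0.139,-0.756,0,0,0,-0.129,0.139,-0.756,0,0,0,-0.129,0.139,-0.756,0,0,0,-0.129,0.139,-0.756,0,0,0,-0.129,0.139,-0.756,0,0,0,-0.129]'
python3 -m pendant '[0,0,0,0,0,0,0,0,0,0,0,0]'
python3 - <<'E'
from h import *
c=snap('wrist','w2'); print(arm.state()['tcp_pos'])
cv2.imwrite('pics/w2b.png',cv2.resize(c['frame'],(800,600),interpolation=cv2.INTER_CUBIC))
E
```

```text
t: 5.9
tcp_pos: [0.5872, -0.052, 0.2565]
ee_rot: [0.796, 0.605, 0.0, 0.0]
wrist_force: [1.0, 0.1, -0.6]
grip_width: 0.105
grip_force: 20.0
t: 6.15
tcp_pos: [0.587, -0.0502, 0.2559]
ee_rot: [0.796, 0.605, 0.0, -0.0]
wrist_force: [0.1, 0.5, -1.1]
grip_width: 0.102
grip_force: 20.0
[ 0.58706482 -0.04965598  0.25575316]
```

View pics/w2b.png

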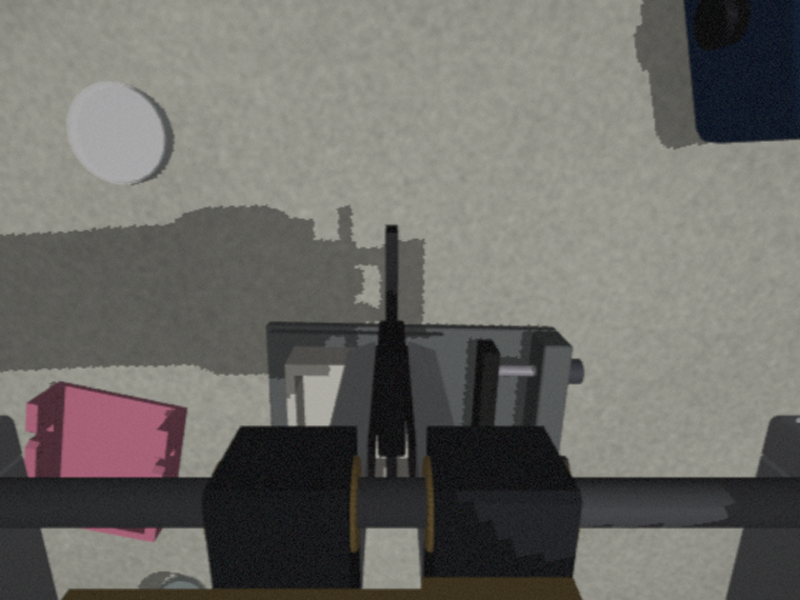

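The wrist view shows the tray mostly hidden behind the comb and gripper: stand left edge at (268,330), gasket at (487,380). I'm shifting sideways to see both notches.

```bash
python3 -m pendant '[-0.51,-0.53,0,0,0,0,-0.51,-0.53,0,0,0,0,-0.51,-0.53,0,0,0,0,-0.51,-0.53,0,0,0,0,0,0,0,0,0,0,0,0,0,0,0,0,0,0,0,0,0,0]'
python3 - <<'E'
from h import *
c=snap('wrist','w3'); print(arm.state()['tcp_pos'])
cv2.imwrite('pics/w3b.png',cv2.resize(c['frame'],(800,600),interpolation=cv2.INTER_CUBIC))
E
```

```text
t: 7.08
tcp_pos: [0.4857, -0.1557, 0.2553]
ee_rot: [0.795, 0.606, 0.0, -0.0]
wrist_force: [0.6, -0.3, -0.1]
grip_width: 0.103
grip_force: 20.0
[ 0.48560666 -0.15585131  0.25524233]
```

View pics/w3b.png

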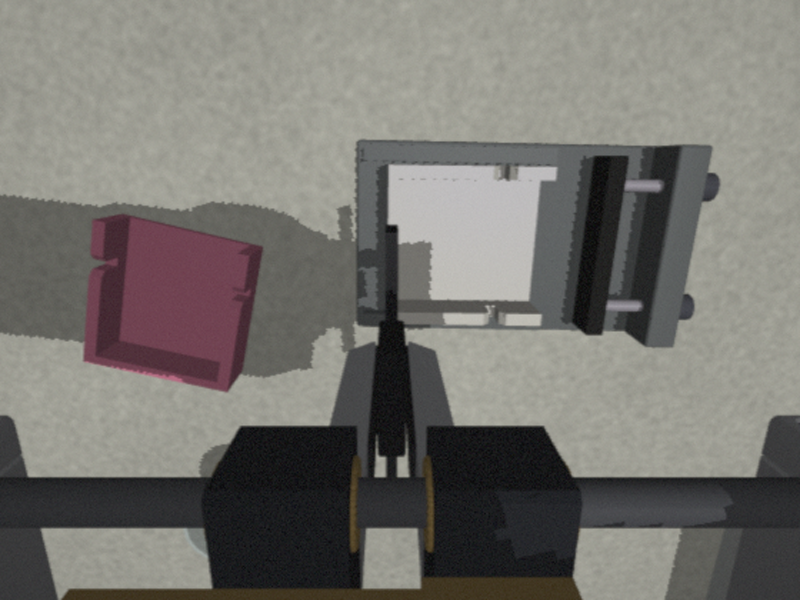

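Run:
```python
from h import *
c=load('w3'); cv2.imwrite('pics/w3c.png',cv2.resize(c['frame'][95:235,250:450],None,fx=4,fy=4,interpolation=cv2.INTER_CUBIC))
```

```text
(no output)
```

View pics/w3c.png

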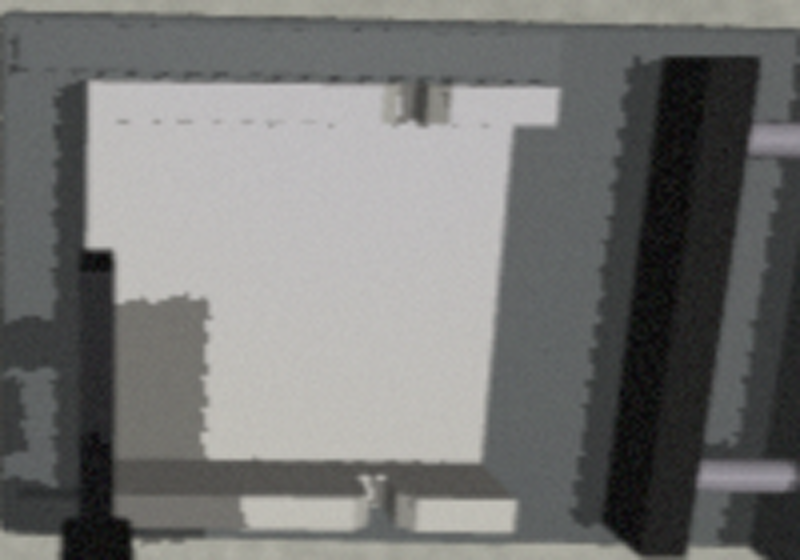

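Run:
```python
from h import *
c=load('w3'); g=lambda X,Y,z:pw(c,250+X/4-.4,95+Y/4-.4,z)
pts={'FL outer':(559,85,.045),'FL inner':(559,126,.045),'BL outer':(87,82,.045),'FR in':(516,499,.045),'FR out':(517,531,.045),'notchL':(418.5,104,.045),'nL a':(385,104,.045),'nL b':(452,104,.045),'nRa':(366,515,.045),'nRb':(412,515,.045),'floor front L':(512,127,.015),'floor front R':(481,460,.015),'baseL':(8,15,.01),'baseR':(5,530,.01),'gaskTL':(662,58,.038),'gaskTR':(604,520,.038)}
W={k:g(*v)[:2] for k,v in pts.items()}
for k,v in W.items(): print(k,v.round(4))
a=lambda p,q:np.degrees(np.arctan2(*(W[p]-W[q])[::-1]))
print('yaw',a('FL outer','FR out')-90,a('FL outer','BL outer'),a('floor front L','floor front R')-90,a('gaskTL','gaskTR')-90,a('baseL','baseR')-90)
print(np.linalg.norm(W['FL outer']-W['FR out']),np.linalg.norm(W['FL outer']-W['BL outer']))
P=cloud(c);s=P[95:235,250:450];z=s[...,2]
for X,Y in((250,104),(300,300),(460,515),(560,300),(530,104)): print(z[Y//4-1:Y//4+2,X//4-1:X//4+2].mean().round(4))
# fine: brightness along walls, columns
f=c['frame'].mean(-1)
print(f[119:123,340:368].mean(0).astype(int)); print(f[221:226,334:362].mean(0).astype(int))
```

```text
FL outer [ 0.6002 -0.1077]
FL inner [ 0.5987 -0.1161]
BL outer [ 0.504  -0.0807]
FR in [ 0.5747 -0.1963]
FR out [ 0.5735 -0.204 ]
notchL [ 0.5707 -0.1037]
nL a [ 0.5639 -0.1018]
nL b [ 0.5776 -0.1055]
nRa [ 0.5406 -0.1909]
nRb [ 0.5508 -0.1938]
floor front L [ 0.5974 -0.1172]
floor front R [ 0.575  -0.1958]
baseL [ 0.4898 -0.0616]
baseR [ 0.4531 -0.1837]
gaskTL [ 0.6247 -0.1087]
gaskTR [ 0.5955 -0.2098]
yaw -15.44612671764331 -15.673152144574289 -15.891871739837981 -16.129582277978187 -16.725603402343467
0.0999491031833612 0.09987061559275909
0.0445
0.0144
0.0449
0.0102
0.0446
[189 189 188 188 188 176 163 157 158 169 142 116 109  88  71  70  86 121
 133 135 133 124 149 179 188 189 189 188]
[186 186 187 185 175 162 157 147 120 108 104  97  88  79  90 122 134 136
 134 140 169 183 186 186 186 186 187 186]
```

The notches come out at L (0.5707,-0.1037) and R (0.5449,-0.1921), with middle (0.558,-0.148) and yaw -15.8°. The measured tray size of 99.9 mm each way matches, and the front corners give the same middle. I'm moving above the notches.

```bash
python3 -m pendant '[0.482,0.054,0,0,0,-0.02,0.482,0.054,0,0,0,-0.02,0.482,0.054,0,0,0,-0.02,0,0,-0.5,0,0,0,0,0,-0.5,0,0,0,0,0,-0.4,0,0,0,0,0,0,0,0,0,0,0,0,0,0,0]'
python3 -m pendant '[0,0,0,0,0,0,0,0,0,0,0,0]'
python3 - <<'E'
from h import *
c=snap('wrist','w4'); s=arm.state();print(s['tcp_pos'],s['ee_rot'])
cv2.imwrite('pics/w4b.png',cv2.resize(c['frame'][100:380,150:450],None,fx=2,fy=2,interpolation=cv2.INTER_CUBIC))
E
```

```text
t: 8.12
tcp_pos: [0.5578, -0.1488, 0.1861]
ee_rot: [0.798, 0.603, 0.0, 0.0]
wrist_force: [0.9, 0.0, -0.2]
grip_width: 0.102
grip_force: 20.0
t: 8.38
tcp_pos: [0.5576, -0.1487, 0.1859]
ee_rot: [0.798, 0.603, 0.0, 0.0]
wrist_force: [-0.6, 0.4, -0.8]
grip_width: 0.107
grip_force: 20.0
[ 0.55753571 -0.14864597  0.18577551] [7.97746911e-01 6.02992343e-01 2.57608919e-04 1.83768225e-04]
```

View pics/w4b.png

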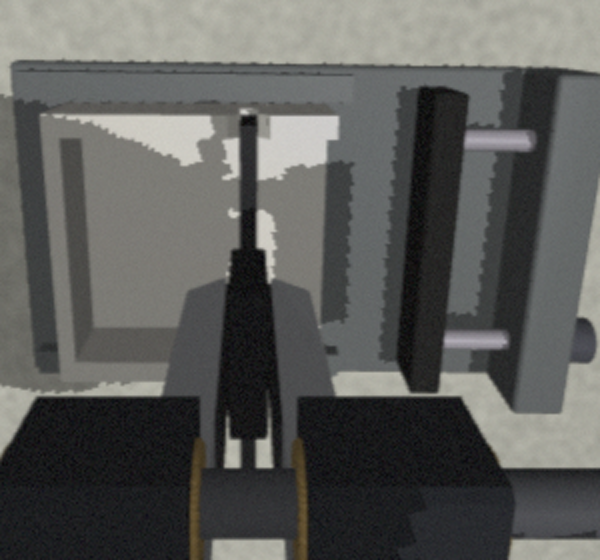

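The bar, at crop (248,120), lines up with the visible left notch, whose lead-ins are at 227 to 270. I'm lowering it gently.

```bash
python3 -m pendant '[0,0.015,-0.2,0,0,0,0,0,-0.2,0,0,0,0,0,-0.1,0,0,0,0,0,-0.08,0,0,0,0,0,-0.08,0,0,0]'
python3 -m pendant '[0,0,-0.04,0,0,0,0,0,-0.03,0,0,0,0,0,0,0,0,0]'
```

```text
t: 9.05
tcp_pos: [0.5574, -0.148, 0.1521]
ee_rot: [0.798, 0.603, -0.0, 0.0]
wrist_force: [1.1, -0.0, -1.1]
grip_width: 0.1
grip_force: 20.0
t: 9.43
tcp_pos: [0.5573, -0.1479, 0.1488]
ee_rot: [0.798, 0.603, -0.0, -0.0]
wrist_force: [-0.7, 0.1, -0.2]
grip_width: 0.109
grip_force: 20.0
```

```bash
python3 -m pendant '[0,0,-0.02,0,0,0,0,0,0,0,0,0]'
python3 -m pendant '[0,0,-0.02,0,0,0,0,0,0,0,0,0]'
python3 -m pendant '[0,0,-0.02,0,0,0,0,0,0,0,0,0]'
```

```text
t: 9.68
tcp_pos: [0.5574, -0.1479, 0.1478]
ee_rot: [0.798, 0.603, -0.0, -0.0]
wrist_force: [0.5, 0.5, -1.0]
grip_width: 0.105
grip_force: 20.0
t: 9.93
tcp_pos: [0.5576, -0.148, 0.1472]
ee_rot: [0.798, 0.603, 0.0, 0.0]
wrist_force: [-0.4, 0.4, 6.0]
grip_width: 0.11
grip_force: 20.0
t: 10.18
tcp_pos: [0.5581, -0.1482, 0.1471]
ee_rot: [0.798, 0.603, 0.001, 0.001]
wrist_force: [-3.2, 0.7, 19.3]
grip_width: 0.106
grip_force: 20.0
```

Contact came at z = 0.147, as predicted for fully home. I'm relieving the load, then releasing and rising.

```bash
python3 -m pendant '[0,0,0.025,0,0,0,0,0,0,0,0,0]'
python3 -m pendant '[0,0,0,0,0,0,0,0,0,0,0,0,0,0,0,0,0,0,0,0,0,0,0,0,0,0,0,0,0,0]' 50
python3 -m pendant '[0,0,0.3,0,0,0,0,0,0.8,0,0,0,0,0,0.8,0,0,0,0,0,0.5,0,0,0]'
```

```text
t: 10.42
tcp_pos: [0.5575, -0.1479, 0.1472]
ee_rot: [0.798, 0.603, 0.0, 0.0]
wrist_force: [-1.5, 0.0, 6.2]
grip_width: 0.106
grip_force: 20.0
t: 11.05
tcp_pos: [0.5573, -0.1479, 0.147]
ee_rot: [0.798, 0.603, -0.0, -0.0]
wrist_force: [0.1, -0.4, 0.8]
grip_width: 0.497
grip_force: 0.0
t: 11.55
tcp_pos: [0.5576, -0.1482, 0.2701]
ee_rot: [0.798, 0.603, 0.001, 0.001]
wrist_force: [-0.0, 0.0, -1.0]
grip_width: 0.498
grip_force: 0.0
```

```bash
python3 -m pendant '[-0.45,0.13,0,0,0,0,-0.45,0.13,0,0,0,0,-0.45,0.13,0,0,0,0,-0.46,0.13,0,0,0,0,0,0,0,0,0,0,0,0,0,0,0,0]' 0
python3 - <<'E'
from h import *
c=snap('wrist','w5'); s=arm.state();print(s['tcp_pos'],s['grip_width'])
cv2.imwrite('pics/w5b.png',cv2.resize(c['frame'],(800,600),interpolation=cv2.INTER_CUBIC))
P=cloud(c); x=np.array([.9622,-.2723]); y=np.array([.2723,.9622]); o=np.array([.5579,-.1478])
d=P[...,:2]-o; lx=d@x; ly=d@y; z=P[...,2]; n=(abs(lx)<.012)&(abs(ly)<.06)&(c['range_z']>0)
for nm,m in(('grip',n&(z>.07)&(z<.1)&(abs(ly)<.022)),('bar+',n&(z>.044)&(z<.06)&(ly>.022)),('bar-',n&(z>.044)&(z<.06)&(ly<-.022))):
    print(nm,m.sum(),lx[m].mean(),ly[m].min(),ly[m].max(),np.median(z[m]))
E
```

```text
t: 12.3
tcp_pos: [0.4675, -0.122, 0.2678]
ee_rot: [0.798, 0.603, 0.0, 0.0]
wrist_force: [1.1, 0.5, 1.0]
grip_width: 0.005
grip_force: 0.0
[ 0.46750651 -0.12210849  0.26756552] 0.0045439926172904065
grip 768 -0.002244297332574318 -0.021553253651526008 0.01864492969589707 0.08222251838872824
bar+ 328 -0.0009577374309005201 0.022210221659592837 0.05332458899876704 0.04800797776249496
bar- 264 -0.0010384851254935774 -0.056669566515490294 -0.024582088872952157 0.048016783408540264
```

View pics/w5b.png

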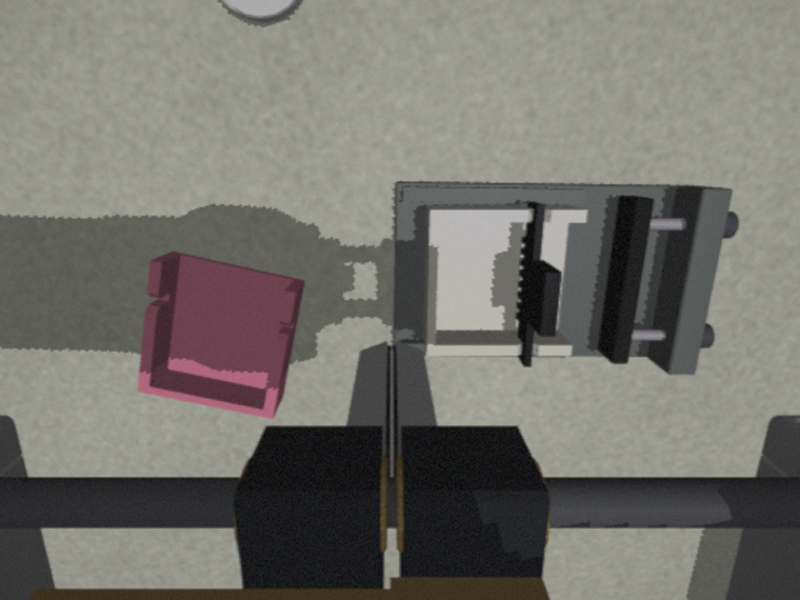

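The comb is home and upright in both notches (540,290). The bar top is at 48 mm on both sides and the grip top at 82 mm (expected 49 and 83). I'm lowering the closed fingers behind the closed end, clear of the pink tray at (220,330).

```bash
python3 -m pendant '[0,0,-0.6,0,0,0,0,0,-0.6,0,0,0,0,0,-0.6,0,0,0,0,0,-0.6,0,0,0,0,0,-0.4,0,0,0,0,0,-0.2,0,0,0,0,0,0,0,0,0]'
python3 -m pendant '[0.04,-0.011,0,0,0,0,0.04,-0.011,0,0,0,0,0.04,-0.011,0,0,0,0,0,0,0,0,0,0]'
```

```text
t: 13.22
tcp_pos: [0.467, -0.1221, 0.1168]
ee_rot: [0.798, 0.603, -0.0, -0.0]
wrist_force: [0.7, 0.8, 0.6]
grip_width: 0.009
grip_force: 0.0
t: 13.72
tcp_pos: [0.4731, -0.1236, 0.1173]
ee_rot: [0.798, 0.603, 0.0, 0.0]
wrist_force: [-0.6, -0.7, -0.1]
grip_width: 0.003
grip_force: 0.0
```

```bash
python3 -m pendant '[0.0385,-0.0109,0,0,0,0,0.0385,-0.0109,0,0,0,0,0.0385,-0.0109,0,0,0,0,0.0385,-0.0109,0,0,0,0,0.0385,-0.0109,0,0,0,0,0.0385,-0.0109,0,0,0,0]'
python3 -m pendant '[0.0385,-0.0109,0,0,0,0,0.0385,-0.0109,0,0,0,0,0.0385,-0.0109,0,0,0,0,0.0385,-0.0109,0,0,0,0]'
python3 -m pendant '[0.0385,-0.0109,0,0,0,0,0.0385,-0.0109,0,0,0,0]'
```

```text
t: 14.48
tcp_pos: [0.4845, -0.1269, 0.1171]
ee_rot: [0.798, 0.603, -0.0, -0.0]
wrist_force: [0.3, -0.3, 0.2]
grip_width: 0.006
grip_force: 0.2
t: 14.98
tcp_pos: [0.4922, -0.129, 0.1171]
ee_rot: [0.798, 0.603, -0.0, -0.0]
wrist_force: [-0.4, 0.4, -0.9]
grip_width: 0.001
grip_force: 0.2
t: 15.22
tcp_pos: [0.4961, -0.1302, 0.1171]
ee_rot: [0.798, 0.603, -0.0, -0.0]
wrist_force: [-0.3, 0.7, 0.5]
grip_width: 0.003
grip_force: 0.2
```

```bash
python3 -m pendant '[0.0385,-0.0109,0,0,0,0,0.0385,-0.0109,0,0,0,0]'
python3 -m pendant '[0.03,-0.0085,0,0,0,0,0.03,-0.0085,0,0,0,0,0,0,0,0,0,0]'
python3 -m pendant '[0.03,-0.0085,0,0,0,0,0.03,-0.0085,0,0,0,0,0,0,0,0,0,0]'
python3 -m pendant '[0.02,-0.0057,0,0,0,0,0.02,-0.0057,0,0,0,0,0,0,0,0,0,0]'
```

```text
t: 15.48
tcp_pos: [0.4999, -0.1312, 0.1171]
ee_rot: [0.798, 0.603, -0.0, -0.0]
wrist_force: [-0.0, -0.5, 0.6]
grip_width: 0.004
grip_force: 0.2
t: 15.85
tcp_pos: [0.5029, -0.1321, 0.1171]
ee_rot: [0.798, 0.603, -0.0, 0.0]
wrist_force: [-0.5, -0.3, 0.0]
grip_width: 0.005
grip_force: 0.0
t: 16.23
tcp_pos: [0.506, -0.133, 0.1171]
ee_rot: [0.798, 0.603, 0.0, 0.0]
wrist_force: [-0.1, -0.4, -0.6]
grip_width: 0.003
grip_force: 0.0
t: 16.6
tcp_pos: [0.5079, -0.1335, 0.1171]
ee_rot: [0.798, 0.603, -0.0, 0.0]
wrist_force: [1.0, -1.2, -0.2]
grip_width: 0.006
grip_force: 0.0
```

```bash
cat > m.py <<'E'
from h import *
x=np.array([.9622,-.2723]); y=np.array([.2723,.9622]); o=np.array([.5579,-.1478])
def meas(c):
    P=cloud(c);d=P[...,:2]-o; lx=d@x; ly=d@y; z=P[...,2]; r=c['range_z']>0; f=c['frame']; dark=f.max(-1)<60
    bar=r&(z>.043)&(z<.056)&(abs(ly)>.022)&(abs(ly)<.06)&(lx>-.03)&(lx<.045)
    gk=r&(z>.035)&(z<.043)&dark&(abs(ly)<.055)&(lx>.03)&(lx<.08)
    wall=r&(z>.042)&(z<.048)&(abs(ly)>.043)&(abs(ly)<.049)&(f.min(-1)>90)&(lx<.055)&(lx>-.1)
    q=lambda a:np.percentile(a,[2,50,98]).round(4) if len(a)>4 else len(a)
    print('bar',bar.sum(),q(lx[bar]),'gask',gk.sum(),q(lx[gk]),'wall',wall.sum(),q(lx[wall]))
E
python3 - <<'E'
from m import *
for n in('w3','w5'): meas(load(n))
c=snap('wrist','w6'); meas(c)
cv2.imwrite('pics/w6b.png',cv2.resize(c['frame'],(800,600),interpolation=cv2.INTER_CUBIC))
E
```

```text
bar 1003 [-0.0291 -0.0057  0.0285] gask 1677 [0.0622 0.0679 0.0743] wall 1303 [-0.067  -0.0225  0.0275]
bar 1332 [-0.0284 -0.0016  0.0285] gask 1462 [0.0622 0.0677 0.0742] wall 1162 [-0.0683 -0.0246  0.0281]
bar 3638 [-0.028   0.0193  0.0431] gask 3490 [0.063  0.0691 0.0747] wall 2208 [-0.0381  0.0025  0.0532]
```

View pics/w6b.png

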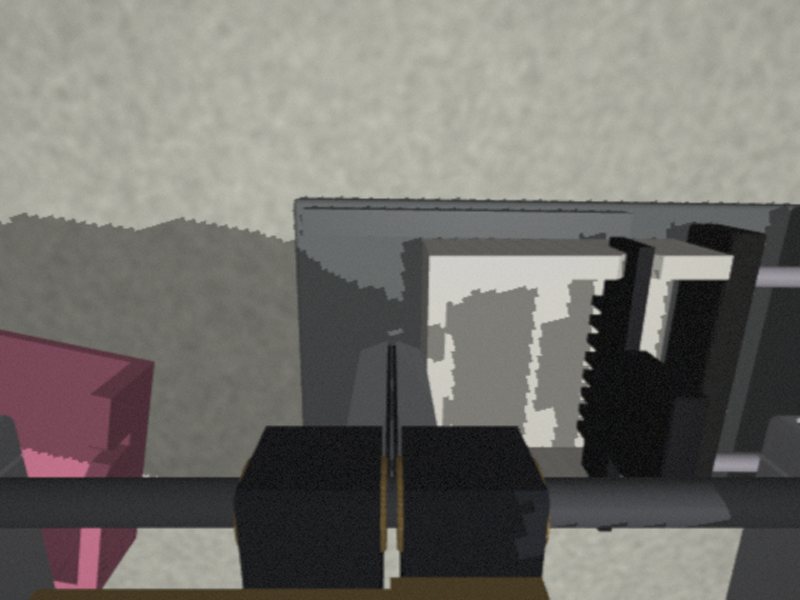

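The last picture shows the tray's front end at (730,265) just short of the gasket's front edge at about (755,240). The depth data puts about 8 mm left to first contact. I'm continuing gently.

```bash
python3 -m pendant '[0.03,-0.0085,0,0,0,0,0.03,-0.0085,0,0,0,0,0.03,-0.0085,0,0,0,0,0,0,0,0,0,0]'
python3 -m pendant '[0.02,-0.0057,0,0,0,0,0.02,-0.0057,0,0,0,0,0,0,0,0,0,0]'
python3 -m pendant '[0.02,-0.0057,0,0,0,0,0.02,-0.0057,0,0,0,0,0,0,0,0,0,0]'
python3 -m pendant '[0.02,-0.0057,0,0,0,0,0.02,-0.0057,0,0,0,0,0,0,0,0,0,0]'
```

```text
t: 17.15
tcp_pos: [0.5123, -0.1348, 0.117]
ee_rot: [0.798, 0.603, -0.0, -0.0]
wrist_force: [0.2, 0.2, 0.3]
grip_width: 0.005
grip_force: 0.5
t: 17.52
tcp_pos: [0.5142, -0.1353, 0.117]
ee_rot: [0.798, 0.603, -0.0, -0.0]
wrist_force: [-3.1, 0.5, 1.0]
grip_width: 0.006
grip_force: 1.4
t: 17.9
tcp_pos: [0.5162, -0.1358, 0.117]
ee_rot: [0.798, 0.603, -0.0, -0.0]
wrist_force: [-3.7, 2.1, 0.8]
grip_width: 0.003
grip_force: 2.2
t: 18.27
tcp_pos: [0.5181, -0.1365, 0.117]
ee_rot: [0.798, 0.603, -0.0, -0.0]
wrist_force: [-5.4, 1.4, 1.4]
grip_width: 0.006
grip_force: 2.9
```

```bash
python3 -m pendant '[0.02,-0.0057,0,0,0,0,0.02,-0.0057,0,0,0,0,0,0,0,0,0,0,0,0,0,0,0,0]'
python3 - <<'E'
from m import *
F=[]
for i in range(12):
    c=cams.read_camera('wrist'); F.append(arm.state()['wrist_force'])
F=np.array(F); print(F.mean(0),(F[:,:2]@x).mean(), arm.state()['tcp_pos']); meas(c)
E
```

```text
t: 18.77
tcp_pos: [0.5199, -0.137, 0.1169]
ee_rot: [0.798, 0.603, -0.0, -0.0]
wrist_force: [-6.6, 2.8, 2.1]
grip_width: 0.002
grip_force: 3.6
[-6.90232253  2.16747891  2.41841572] -7.231619244012236 [ 0.51985119 -0.13693678  0.11692551]
bar 4051 [-0.0264  0.0154  0.0442] gask 2895 [0.0388 0.0731 0.0798] wall 1894 [-0.0257  0.0089  0.0537]
```

```bash
python3 -m pendant '[0.019,-0.0054,0,0,0,0,0,0,0,0,0,0,0,0,0,0,0,0,0,0,0,0,0,0,0,0,0,0,0,0,0,0,0,0,0,0,0,0,0,0,0,0,0,0,0,0,0,0]'
for i in 1 2 3 4; do :; done
python3 -m pendant '[0,0,0,0,0,0,0,0,0,0,0,0,0,0,0,0,0,0,0,0,0,0,0,0,0,0,0,0,0,0,0,0,0,0,0,0,0,0,0,0,0,0,0,0,0,0,0,0]'
python3 -m pendant '[0,0,0,0,0,0,0,0,0,0,0,0,0,0,0,0,0,0,0,0,0,0,0,0,0,0,0,0,0,0,0,0,0,0,0,0,0,0,0,0,0,0,0,0,0,0,0,0]'
python3 -m pendant '[0,0,0,0,0,0,0,0,0,0,0,0,0,0,0,0,0,0,0,0,0,0,0,0,0,0,0,0,0,0,0,0,0,0,0,0,0,0,0,0,0,0,0,0,0,0,0,0]'
python3 -m pendant '[0,0,0,0,0,0,0,0,0,0,0,0,0,0,0,0,0,0,0,0,0,0,0,0,0,0,0,0,0,0,0,0,0,0,0,0,0,0,0,0,0,0,0,0,0,0,0,0]'
python3 - <<'E'
from m import *
F=[]
for i in range(12):
    c=cams.read_camera('wrist'); F.append(arm.state()['wrist_force'])
F=np.array(F); print(F.mean(0),(F[:,:2]@x).mean(),(F[:,:2]@x).std(),arm.state()['t'])
P=cloud(c);d=P[...,:2]-o;lx=d@x;ly=d@y;z=P[...,2]
for s in(1,-1):
    m=(z>.043)&(z<.056)&(s*ly>.022)&(s*ly<.056)&(lx>.02)&(lx<.055)&(c['frame'].max(-1)<60); print(m.sum(),lx[m].mean() if m.any() else '',np.median(z[m]) if m.any() else '')
m=(z>.07)&(z<.1)&(abs(ly)<.025)&(lx>.02)&(lx<.055);print('grip',m.sum(),np.percentile(z[m],90) if m.any() else '')
E
```

```text
t: 20.38
tcp_pos: [0.5207, -0.1372, 0.1169]
ee_rot: [0.798, 0.603, -0.0, -0.001]
wrist_force: [-7.5, 1.8, 2.3]
grip_width: 0.005
grip_force: 4.0
t: 21.38
tcp_pos: [0.5206, -0.1372, 0.1169]
ee_rot: [0.798, 0.603, -0.0, -0.001]
wrist_force: [-8.1, 2.2, 2.6]
grip_width: 0.008
grip_force: 4.0
t: 22.38
tcp_pos: [0.5207, -0.1372, 0.1169]
ee_rot: [0.798, 0.603, -0.0, -0.001]
wrist_force: [-6.5, 3.0, 3.9]
grip_width: 0.008
grip_force: 4.0
t: 23.38
tcp_pos: [0.5207, -0.1372, 0.1169]
ee_rot: [0.798, 0.603, -0.0, -0.001]
wrist_force: [-7.3, 2.5, 2.5]
grip_width: 0.004
grip_force: 4.0
t: 24.38
tcp_pos: [0.5207, -0.1372, 0.1169]
ee_rot: [0.798, 0.603, -0.0, -0.001]
wrist_force: [-7.6, 2.9, 3.3]
grip_width: 0.003
grip_force: 4.0
[-7.82112559  2.55499929  2.69103423] -8.221213348077372 0.4922192660725358 24.975
1032 0.042150407059403545 0.04815730873901139
168 0.04056051508882284 0.047860666458309636
grip 2780 0.08303820950164043
```

The push is steady at 8.2 N, and the comb is still home (bar top 48 mm, grip top 83 mm). I'm handing in.

```bash
python3 -c "
from workcell import job; print(job.hand_in())"
```

```text
the job is handed in; nothing more can be done
None
```

The wide comb is fully home and upright in the tray's notches. I handed the job in with the arm still pressing the tray against the gasket at about 8.2 N, after a steady hold of over 5 s; no verdict came back.

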